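Unlock the balance and hold its check-weight knob on the third click

ROBOT

A 6-joint arm with a two-finger parallel gripper is mounted at the origin on the work surface. World frame = base frame: x ahead of the robot, y to its left, z up, the work surface at z = 0. Lengths are in m, angles in rad, forces in N, time in s.
With the tool pointing down it reaches from about 0.4 to 0.925 m from the base axis. Payload 3.4 kg.
Tool frame: the origin (TCP) lies on the mounting face of the last link; the fingertips stand 173 mm ahead of it and the grasp point (between the pads) lies 155 mm ahead of it; y points along the fingers, x is the direction in which the jaws open and shut, and the axes are right-handed (so a half turn about y gives the same grasp; the last joint's range is limited). The gripper opens to 85 mm and grips with 20 to 120 N. Pads are 22 mm wide; open, the fingers measure 114 mm over their backs; the gripper's body (76 mm by 85 mm) begins 54 mm behind the grasp point. The pads swing forward as they close: fully open they stand 13 mm farther back than shut.
Start: joints at [-1.228, 0.307, 1.506, -0, 1.328, -0.073], TCP at [0.233, -0.526, 0.405] pointing down, gripper open.
Joint ranges: [-3.12, 3.12], [-1.05, 2.28], [0.14, 2.33], [-1.42, 4.57], [0.1, 2.73], [-2.68, 2.68]. Speed limits (rad/s): [2.57, 2.57, 3.14, 3.14, 3.14, 3.14].

INTERFACE

Orientations are given as a rotation vector (axis times angle).
In Python, from rig import bot gives the robot as it stands.
- The arm moves only by the tool jog_arm, never from a script. Its arguments are lists of equal length, an entry for each row: "xyz": the shift along the tool's x, y, z in m, a list of three; "turn": the turn about the tool's y in rad; "jaw": the opening, from 0 (shut) to 1 (fully open). A call has 1 to 8 rows; each row shifts and turns the commanded pose from where the row before left it, along the tool's axes as they then stand; what a row does not reach is not made up. A row lasts 1/12 s, in which the tool goes at most 41.7 mm and 7.16 degrees, less where a joint would pass 70% of its speed; a pose out of reach is approached as far as the arm can. A call is refused whole if a number of a shift passes 0.0417 or a number of a turn 0.125, either way. A call with a gripper value outside its range is refused whole. The fingers move at their own pace and stop on an object; "grip_force" is the grip in N (left out, the last holds). Time passes only in rows, so rows that do not move let the fingers close. It gives the time, the measured TCP pose, the force and the opening at its end, in the units of the state.
- bot.sense(): the state, without advancing time (a new reading comes with each control period).
- bot.capture(name): name is "side" or "top" or "wrist"; returns a dict with "pixels" (420x560x3 uint8, red, green, blue), "fx", "fy", "cx", "cy" (pixels), "dist_coeffs" ([k1, k2, p1, p2, k3] as OpenCV has them; the pictures are not rectified), "T" (4x4, takes a point from camera to world coordinates); the wrist camera has in their place "tool_from_camera" (4x4, takes a point from camera to tool coordinates, whose origin is the TCP and whose axes are the tool frame's). Camera axes: x right, y down, z forward; pixel columns grow to the right and rows downward; lengths in m; the calibration is good to about 2 mm. A picture is of the moment at which its call begins: read the wrist's pose just before it. There is no depth.
- bot.finish_job(): hands the job in, once; it reports no verdict.
The state is a dict: "clock": time; "joints": joint angles; "qd": joint speeds; "effort": joint torques, N m; "position": TCP position; "ee_rot": TCP orientation; "force": force on the tool from outside, world axes, zero at the start; "moment": the same for the moment, N m; "gripper_width": finger opening in m.
Only numpy, scipy, OpenCV 4.12 (cv2) and the standard library are available. Lean on these libraries where they do the work, as an engineer would, in place of code of your own. Each camera call takes 0.05 s, during which the arm holds its last target. There are 200 camera calls.

TASK

Release the balance's transport lock by sliding its grip away from the knob fully to the end stop, then turn the check-weight knob clockwise from home, counting the clicks, to the third click stop and no further. The knob springs back when let go, so finish while still gripping it there, holding it still on the third stop, with the lock left fully open. Leave the weights and the other things on the bench where they stand.

Things in the scene. Friction and masses are not known exactly. Their poses are not given: they have to be found in the camera images.
- balance: low white balance with built-in check weights, fixed; body 320 (its x) x 260 (y) x 65 mm, origin at the centre of its underside, z up; deck 65 mm above the bench. Sloping display panel in front (-x, to x = -200 mm). Front strip of the deck: black knob right of centre, black lock grip left. Rear half: steel pan 150 x 170 mm, top 83 mm above the bench, front edge at x = 0
- knob_axis (a point): fixed point on the knob's upright turning axis, at deck height: balance frame (-100, -60, 65) mm, axes as the balance. The knob's round base is 40 mm across and reaches 10 mm above the deck; one small lug on its rim reaches 34 mm from the axis
- knob_bar: upright grip bar on the black knob, turning with it: 44 mm long (its x) x 14 mm thick (its y) x 40 mm high (z). Origin at the bar's centre on the knob axis, 30 mm above the deck; it spans 10 to 50 mm above the deck. Pinch it from above across the 14 mm. A white line on its top marks the end (-x of the bar) that points at the ticks on the deck
- knob (a joint): turn of the knob (rad), 0 = home (start: bar along the balance's x, white line to the front), growing CLOCKWISE seen from above. Click stops every 24 deg: 1st 0.419, 2nd 0.838, 3rd 1.257, 4th and end 1.676. A spring (0.09 to 0.14 N m) returns it home when let go, with a click ripple of +-0.06 N m on top. Until the lock has slid 15 mm, its bolt stops the knob near 0.15 rad
- third_tick (a point): fixed point on the deck at the black tick of the third stop, 43 mm from the knob axis. Five like ticks, 24 deg apart: home (straight to the front, not counted), 1st, 2nd, 3rd, 4th, clockwise. Turning towards a stop, resistance peaks a quarter of a spacing past the stop before, is least a quarter before the stop, and is midway and rising on it; at most 0.22 N m is needed
- lock (a joint): position of the transport lock slide in m: 0 = locked (nearest the knob), 0.045 = fully at its end stop (unlocked), growing along the balance's +y, away from the knob; starts between 0 and 0.008; about 2 N of friction, and it stays where it is left
- lock_grip (a point): point in the lock's upright black grip, 30 mm above the deck, moving with the slide; at lock = 0 it is at balance frame (-100, 35, 95) mm, axes as the balance. The grip is 26 mm (balance's x) x 16 mm (its y), its top 40 mm above the deck. From its foot a flat steel bolt, top 8 mm above the deck, runs 75 mm towards the knob
- pan_weight: bystander: knobbed steel weight, 38 mm across and 60 mm tall, standing on the balance's pan; origin at the centre of its underside
- deck_weight: bystander: small knobbed steel weight, 18 mm across and 26 mm tall, standing on the balance's deck between the lock slide and the pan; origin at the centre of its underside
- jar: bystander: white plastic jar, 90 mm across and 130 mm tall, on the bench beside the balance; origin at the centre of its underside
- bottle: bystander: clear bottle with a white cap, 64 mm across and 160 mm tall, on the bench beside the balance; origin at the centre of its underside
- dish: bystander: shallow white ceramic dish, 90 mm across and 18 mm tall, on the bench; origin at the centre of its underside
- brush: bystander: small brush lying on the bench to the right, in front of the balance; origin at the middle of its underside
- spoon: bystander: steel spoon lying on the bench; origin at the middle of its underside

How it is judged:
By the outcome, as a careful person would: the job done as asked, in the order asked, and still so for the second after the job is handed in, while the arm keeps its last pose, push and grip.
It also fails if it takes over 48 s, if anything falls off the work surface, if the arm or the gripper's body presses on something with over 40 N, if the wrist force passes 120 N, or if a joint passes its speed limit or range.

## Working session

There is one attempt and no reset: what is moved stays moved. The work goes in short steps, Python scripts to look and compute and a tool call to move; the robot and the scene stay as the last step left them, time stands still between calls to the robot, and variables do not carry over. Pictures are saved under pics/ and viewed, about 8 in all and at most 12, crops included, and the job is handed in when it is done.

Besides the shell and the picture viewer there is one more tool, called by a JSON object that holds its "op" and its "data". jog_arm: Moves the arm, as the interface text tells. Its arguments: {"type":"object","properties":{"xyz":{"type":"array","items":{"type":"array","items":{"type":"number"}}},"turn":{"type":"array","items":{"type":"number"}},"jaw":{"type":"array","items":{"type":"number"}},"grip_force":{"type":"number"}},"required":["xyz","turn","jaw"]}

```bash
mkdir -p pics
cat > h.py <<'E'
import numpy as np, cv2
from rig import bot
from scipy.spatial.transform import Rotation as R
def toolT(s):
    T=np.eye(4);T[:3,:3]=R.from_rotvec(s["ee_rot"]).as_matrix();T[:3,3]=s["position"];return T
def cam(name):
    s=bot.sense();c=bot.capture(name)
    T=np.array(c["T"]) if "T" in c else toolT(s)@np.array(c["tool_from_camera"])
    K=np.array([[c["fx"],0,c["cx"]],[0,c["fy"],c["cy"]],[0,0,1.]])
    return c["pixels"],K,np.array(c["dist_coeffs"],float),T
def ray(uv,K,D,T,z):
    p=cv2.undistortPoints(np.array(uv,float).reshape(-1,1,2),K,D).reshape(-1,2)
    d=np.c_[p,np.ones(len(p))]@T[:3,:3].T; o=T[:3,3]
    return o+d*((z-o[2])/d[:,2])[:,None]
def proj(P,K,D,T):
    Ti=np.linalg.inv(T);return cv2.projectPoints(np.array(P,float).reshape(-1,3),cv2.Rodrigues(Ti[:3,:3])[0],Ti[:3,3],K,D)[0].reshape(-1,2)
def save(n,im,scale=1.4):
    cv2.imwrite(f"pics/{n}.png",cv2.resize(im[:,:,::-1],None,fx=scale,fy=scale,interpolation=cv2.INTER_CUBIC))
E
python3 - <<'E'
from h import *
import pickle
d={}
for n in("top","side"):
    d[n]=cam(n);save(n,d[n][0])
    print(n,d[n][1].tolist(),d[n][3].round(3).tolist())
pickle.dump(d,open("d.pkl","wb"))
s=bot.sense();print(s);print(toolT(s).round(3))
E
```

```text
top [[384.89543501533177, 0.0, 277.76269942333937], [0.0, 384.89543501533177, 207.92348063258697], [0.0, 0.0, 1.0]] [[-0.002, -0.995, 0.098, 0.47], [-1.0, 0.003, 0.011, -0.0], [-0.011, -0.098, -0.995, 1.166], [0.0, 0.0, 0.0, 1.0]]
side [[429.04377025637814, 0.0, 278.8190090109654], [0.0, 429.04377025637814, 207.61312965642588], [0.0, 0.0, 1.0]] [[-0.857, -0.328, 0.398, 0.046], [-0.515, 0.547, -0.66, 0.854], [-0.001, -0.771, -0.637, 0.924], [0.0, 0.0, 0.0, 1.0]]
{'clock': 0.1, 'joints': array([-1.22749851e+00,  3.07515340e-01,  1.50758123e+00,  1.33468976e-05,
        1.32839647e+00, -7.35298838e-02]), 'qd': array([-2.62925492e-04, -3.60658508e-03, -2.74208560e-03,  8.96871833e-04,
        5.89242511e-05,  2.99203181e-04]), 'effort': array([ 1.23791187e-04, -4.58528423e+01, -2.52607602e+01, -1.51620238e-04,
        5.55032166e-03, -2.41299955e-05]), 'position': array([ 0.23265265, -0.52548348,  0.4038485 ]), 'ee_rot': array([-1.37684762,  0.89800534, -0.89553215]), 'force': array([-0.91373164, -0.07937952, -0.4325631 ]), 'moment': array([-0.00378883,  0.04586162, -0.07539757]), 'gripper_width': 0.08551566210235816}
[[ 0.405 -0.001  0.914  0.233]
 [-0.914  0.002  0.405 -0.525]
 [-0.002 -1.     0.     0.404]
 [ 0.     0.     0.     1.   ]]
```

View pics/top.png

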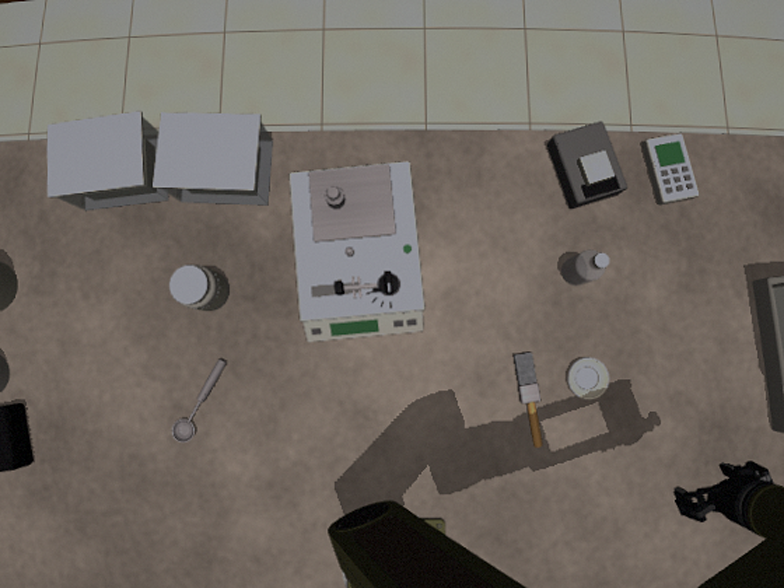

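View pics/side.png

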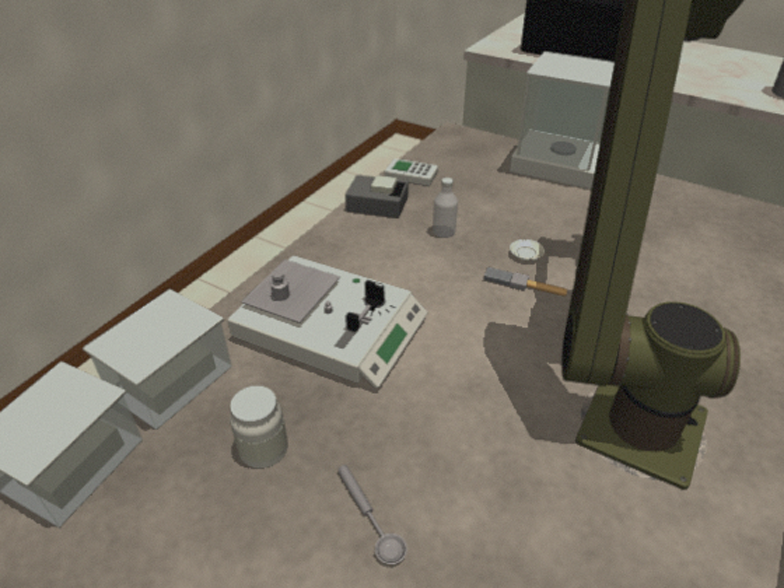

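The top view shows the balance with its deck's rear corners at about (290,172) and (410,163). The lock grip is at (340,287), the knob at (389,284) and the deck weight at (349,252), all in 1.4x pixels. The side view agrees, and the bar and grip both stand upright.

Run:
```python
from h import *
import pickle
from scipy.optimize import least_squares
d=pickle.load(open("d.pkl","rb"));im,K,D,T=d["top"];_,K2,D2,T2=d["side"]
def W(p,B):
    c,s=np.cos(p[2]),np.sin(p[2]);B=np.array(B,float);return np.c_[p[0]+c*B[:,0]-s*B[:,1],p[1]+s*B[:,0]+c*B[:,1],B[:,2]]
# rear-left, rear-right deck, pan front-left,right, knob top
B=[(.16,.13,.065),(.16,-.13,.065),(-.1,-.06,.115)]
uv=np.array([(290,172),(410,163),(389,278)])/1.4
B2=[(.16,-.13,.065),(.16,.13,.065),(-.1,-.06,.115)]
uv2=np.array([(295,258),(231,316),(374,285)])/1.4
B2[0]=(.16,-.13,.065)
f=lambda p:(proj(W(p,B),K,D,T)-uv).ravel()
r=least_squares(f,[.65,0,0],loss="soft_l1");p=r.x
print(p,np.degrees(p[2]));print(f(p).round(1))
print("side",(proj(W(p,B2),K2,D2,T2)-uv2).round(1).tolist())
print("knob",W(p,[(-.1,-.06,.095),(-.1,.035,.095)]))
g=ray([(340/1.4,284/1.4)],K,D,T,.105);print("grip",g)
c,s=np.cos(p[2]),np.sin(p[2]);q=g[0,:2]-p[:2];print("grip in bal",c*q[0]+s*q[1],-s*q[0]+c*q[1])
```

```text
[0.686075   0.07934236 0.08910712] 5.105461674312343
[-0.8 -0.2  0.7 -2.   0.   2.8]
side [[-1.2, -3.2], [-3.0, 1.6], [0.9, -1.4]]
knob [[0.5918111  0.01068148 0.095     ]
 [0.58335712 0.10530458 0.095     ]]
grip [[0.58930803 0.10815494 0.105     ]]
grip in bal -0.09381904617286468 0.037309487077882
```

{"op": "jog_arm", "data": {"xyz": [[-0.0196,0,0.0281],[-0.0196,0,0.0281],[-0.0196,0,0.0281],[-0.0196,0,0.0281],[-0.0196,0,0.0281],[-0.0196,0,0.0281],[-0.0196,0,0.0281],[-0.0196,0,0.0281]], "turn": [0,0,0,0,0,0,0,0], "jaw": [0,0,0,0,0,0,0,0], "grip_force": 40}}

```text
clock: 0.77
position: [0.3752, -0.2898, 0.4044]
ee_rot: [-1.378, 0.898, -0.897]
force: [0.0, -0.5, 0.1]
gripper_width: 0.0003
```

{"op": "jog_arm", "data": {"xyz": [[-0.0196,0,0.0281],[-0.0196,0,0.0281],[-0.0196,0,0.0281],[-0.0196,0,0.0281],[-0.0196,0,0.0281],[-0.0196,0,0.0281],[-0.0196,0,0.0281],[-0.0196,0,0.0281]], "turn": [0,0,0,0,0,0,0,0], "jaw": [0,0,0,0,0,0,0,0]}}

```text
clock: 1.43
position: [0.5173, -0.0553, 0.4044]
ee_rot: [-1.378, 0.897, -0.896]
force: [-0.0, 0.1, 0.4]
gripper_width: 0.0
```

{"op": "jog_arm", "data": {"xyz": [[-0.0196,0,0.0281],[-0.0196,0,0.0281],[-0.0196,0,0.0281],[-0.0196,0,0.0281],[0,0,0],[0,0,0],[0,0,0]], "turn": [0,0,0,0,-0.122,-0.122,-0.122], "jaw": [0,0,0,0,0,0,0]}}

```text
clock: 2.02
position: [0.5881, 0.0612, 0.4038]
ee_rot: [-1.484, 0.611, -0.609]
force: [0.2, -0.4, 0.1]
gripper_width: -0.0001
```

{"op": "jog_arm", "data": {"xyz": [[0,0,0],[0,0,0],[0,0,0],[0,0,0],[0,0,0],[0,0,0],[0,0,0],[0,0,0]], "turn": [-0.122,-0.122,-0.122,-0.122,-0.122,-0.122,-0.122,-0.122], "jaw": [0,0,0,0,0,0,0,0]}}

```text
clock: 2.68
position: [0.5877, 0.0602, 0.4041]
ee_rot: [-1.565, -0.151, 0.153]
force: [0.3, 0.8, -0.0]
gripper_width: 0.0001
```

{"op": "jog_arm", "data": {"xyz": [[0,0,0],[0,0,0],[0,0,0],[0,0,0],[0,0,0],[0,0,0],[0,0,0],[0,0,0]], "turn": [-0.122,-0.122,-0.122,-0.122,-0.122,-0.122,-0.122,-0.122], "jaw": [0,0,0,0,0,0,0,0]}}

```text
clock: 3.35
position: [0.5878, 0.0602, 0.4041]
ee_rot: [-1.372, -0.908, 0.91]
force: [-0.1, -1.3, 0.6]
gripper_width: 0.0
```

{"op": "jog_arm", "data": {"xyz": [[0,0,0],[0,0,0],[0,0,0],[0,0,0],[0,0,0],[0,0,0]], "turn": [-0.122,-0.122,-0.122,-0.122,0,0], "jaw": [0,0,0,0,0,0]}}

```text
clock: 3.85
position: [0.5878, 0.0602, 0.4043]
ee_rot: [-1.171, -1.266, 1.267]
force: [-0.6, -1.0, -0.3]
gripper_width: 0.0002
```

Run:
```python
from h import *
import pickle
s=bot.sense();w=cam("wrist");pickle.dump((s,w),open("w1.pkl","wb"));save("w1",w[0])
print(s["clock"],s["joints"].round(3),s["gripper_width"],s["force"]);print(toolT(s).round(4)); print(w[3].round(3))
```

```text
3.85 [ 0.031  0.329  1.473 -0.     1.34  -1.618] 0.00020322930168876902 [-0.5518656  -1.04829161 -0.33890552]
[[-7.770e-02 -9.000e-04 -9.970e-01  5.878e-01]
 [ 9.970e-01 -0.000e+00 -7.770e-02  6.020e-02]
 [ 0.000e+00 -1.000e+00  9.000e-04  4.043e-01]
 [ 0.000e+00  0.000e+00  0.000e+00  1.000e+00]]
[[-0.078  0.951  0.298  0.513]
 [ 0.997  0.074  0.024  0.054]
 [ 0.001  0.299 -0.954  0.374]
 [ 0.     0.     0.     1.   ]]
```

View pics/w1.png

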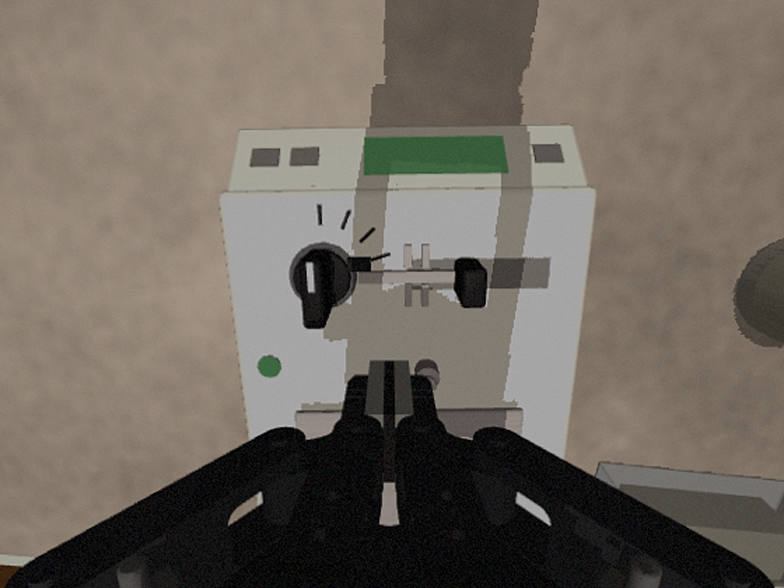

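The close view shows the deck's front corners at (220,191) and (595,189), the knob base centred near (322,275) and the lock grip's top near (471,265). The ticks for home, 1st, 2nd and 3rd are at (320,215), (346,219), (367,235) and (380,257).

Run:
```python
from h import *
import pickle
from scipy.optimize import least_squares
s,(im,K,D,T)=pickle.load(open("w1.pkl","rb"))
def W(p,B):
    c,s=np.cos(p[2]),np.sin(p[2]);B=np.array(B,float);return np.c_[p[0]+c*B[:,0]-s*B[:,1],p[1]+s*B[:,0]+c*B[:,1],B[:,2]]
B=[(-.16,-.13,.065),(-.16,.13,.065),(-.1,-.06,.075)]
for k in range(4): a=np.radians(24*k); B.append((-.1-.043*np.cos(a),-.06+.043*np.sin(a),.065))
uv=np.array([(220,191),(595,189),(322,275),(320,215),(346,219),(367,235),(380,257)])/1.4
f=lambda p:(proj(W(p,B),K,D,T)-uv).ravel()
p=least_squares(f,[.686,.079,.089],loss="soft_l1").x
print(p,f(p).reshape(-1,2).round(1).tolist()); np.save("bal.npy",p)
print("knob",W(p,[(-.1,-.06,.095)]),"grip0",W(p,[(-.1,.035,.105)]))
g=ray(np.array([(471,266)])/1.4,K,D,T,.105);c,sn=np.cos(p[2]),np.sin(p[2]);q=g[0,:2]-p[:2];print("grip in bal",c*q[0]+sn*q[1],-sn*q[0]+c*q[1])
def toolrel(b):
    M=toolT(s);return (M[:3,:3].T@(W(p,[b])[0]-M[:3,3])).round(4)
print("start push",toolrel((-.1,.005,.093)),"end",toolrel((-.1,.07,.093)),"knob",toolrel((-.1,-.06,.095)))
h=np.arctan2(toolT(s)[1,0],toolT(s)[0,0]);print("turn needed",h-(p[2]+np.pi/2))
# overlay
o=im.copy()
for b in B+[(-.1,-.06,.115),(-.1,.04,.105)]:
    u=proj(W(p,[b]),K,D,T)[0];cv2.circle(o,tuple(int(round(x)) for x in u),2,(255,0,0),-1)
save("o",o)
```

```text
[0.69160935 0.08213782 0.0810469 ] [[-3.5, -1.0], [4.3, -0.3], [-0.7, 3.0], [0.1, -0.3], [-0.1, 0.7], [0.2, 0.1], [0.3, 0.0]]
knob [[0.5967951  0.01423895 0.095     ]] grip0 [[0.58910407 0.10892711 0.105     ]]
grip in bal -0.11616409643352088 0.03729378131680285
start push [ 0.0185  0.3113 -0.0055] end [ 0.0835  0.3113 -0.0053] knob [-0.0465  0.3093 -0.0057]
turn needed -0.0032473073143397535
```

{"op": "jog_arm", "data": {"xyz": [[0.0185,0,-0.0055],[0,0.035,0],[0,0.035,0],[0,0.035,0],[0,0.026,0],[0,0.015,0],[0,0,0]], "turn": [-0.003,0,0,0,0,0,0], "jaw": [0,0,0,0,0,0,0]}}

```text
clock: 4.48
position: [0.5901, 0.0789, 0.2546]
ee_rot: [-1.163, -1.263, 1.273]
force: [-2.0, -0.7, -0.2]
gripper_width: 0.0001
```

{"op": "jog_arm", "data": {"xyz": [[0.008,0,0],[0.008,0,0],[0.008,0,0],[0.008,0,0],[0.008,0,0],[0.005,0,0],[0,0,0]], "turn": [0,0,0,0,0,0,0], "jaw": [0,0,0,0,0,0,0]}}

```text
clock: 5.07
position: [0.5883, 0.1255, 0.2597]
ee_rot: [-1.168, -1.274, 1.27]
force: [0.7, 0.5, 0.7]
gripper_width: 0.0002
```

{"op": "jog_arm", "data": {"xyz": [[0.003,0,0],[0.003,0,0]], "turn": [0,0], "jaw": [0,0]}}

```text
clock: 5.23
position: [0.5877, 0.13, 0.259]
ee_rot: [-1.169, -1.271, 1.271]
force: [0.6, -2.6, 1.3]
gripper_width: -0.0
```

{"op": "jog_arm", "data": {"xyz": [[0.002,0,0],[0,0,0]], "turn": [0,0], "jaw": [0,0]}}

```text
clock: 5.4
position: [0.5875, 0.132, 0.2588]
ee_rot: [-1.168, -1.271, 1.271]
force: [1.1, -1.1, 1.0]
gripper_width: -0.0002
```

{"op": "jog_arm", "data": {"xyz": [[0.002,0,0],[0,0,0]], "turn": [0,0], "jaw": [0,0]}}

```text
clock: 5.57
position: [0.5875, 0.1328, 0.2588]
ee_rot: [-1.17, -1.27, 1.273]
force: [1.1, -6.0, 2.2]
gripper_width: -0.0
```

Run:
```python
from h import *
s=bot.sense();w=cam("wrist");save("w2",w[0])
print(s["clock"],s["force"],s["moment"],s["position"])
```

```text
5.5667 [ 1.05217261 -6.02131862  2.17093222] [-0.88909588 -0.12410125 -0.00493284] [0.58749228 0.13279376 0.25880768]
```

View pics/w2.png

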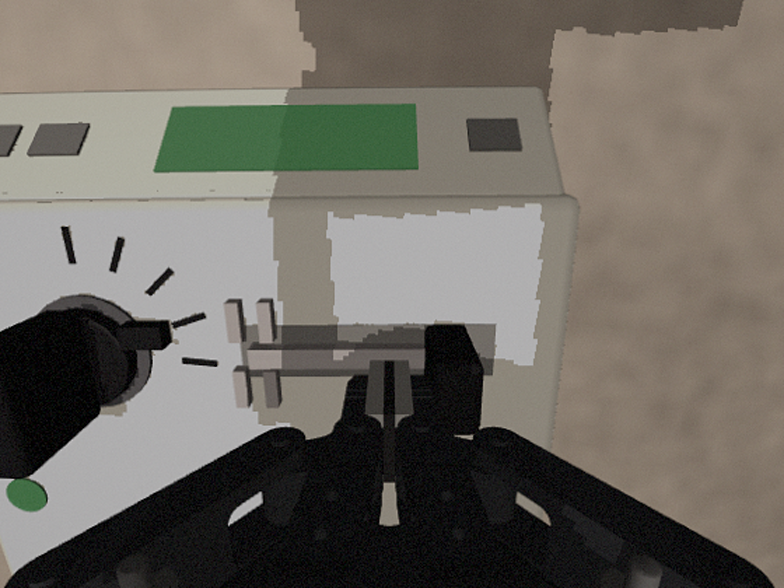

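The view shows the grip pushed to the end of its slot, with its right side at about (482,350) and the slot ending at 495. The bolt tip at (250,357) is clear of the lug. I'll press slightly harder to confirm the stop.

{"op": "jog_arm", "data": {"xyz": [[0.002,0,0],[0.001,0,0],[0,0,0]], "turn": [0,0,0], "jaw": [0,0,0]}}

```text
clock: 5.87
position: [0.5874, 0.1338, 0.2589]
ee_rot: [-1.173, -1.269, 1.277]
force: [1.5, -13.7, 2.6]
gripper_width: -0.0004
```

{"op": "jog_arm", "data": {"xyz": [[0.002,0,0],[0.002,0,0],[0,0,0]], "turn": [0,0,0], "jaw": [0,0,0]}}

```text
clock: 6.12
position: [0.5874, 0.1354, 0.259]
ee_rot: [-1.177, -1.267, 1.282]
force: [2.6, -24.2, 4.6]
gripper_width: 0.0
```

{"op": "jog_arm", "data": {"xyz": [[-0.015,0,0],[-0.01,0,0],[0,-0.035,0],[0,-0.04,0],[-0.03,-0.04,0],[-0.034,-0.01,0],[-0.034,0,0],[-0.004,0,0]], "turn": [0,0,0,0,0,0,0,0], "jaw": [0,0,0,0.2,0.55,0.55,0.55,0.55]}}

```text
clock: 6.78
position: [0.5976, 0.0153, 0.3786]
ee_rot: [-1.174, -1.27, 1.269]
force: [-0.0, 0.3, -0.0]
gripper_width: 0.0469
```

{"op": "jog_arm", "data": {"xyz": [[0,0,0],[0,0,0]], "turn": [0,0], "jaw": [0.55,0.55]}}

```text
clock: 6.95
position: [0.5966, 0.0194, 0.3764]
ee_rot: [-1.166, -1.27, 1.269]
force: [1.4, 0.1, -0.3]
gripper_width: 0.0469
```

Run:
```python
from h import *
import pickle
s=bot.sense();w=cam("wrist");pickle.dump((s,w),open("w3.pkl","wb"));save("w3",w[0])
print(s["clock"],s["force"],s["position"],s["ee_rot"],s["gripper_width"])
```

```text
6.95 [ 1.42515795  0.13838528 -0.27434536] [0.59661162 0.0194269  0.37638381] [-1.16645029 -1.26969749  1.269252  ] 0.046925540945262315
```

View pics/w3.png

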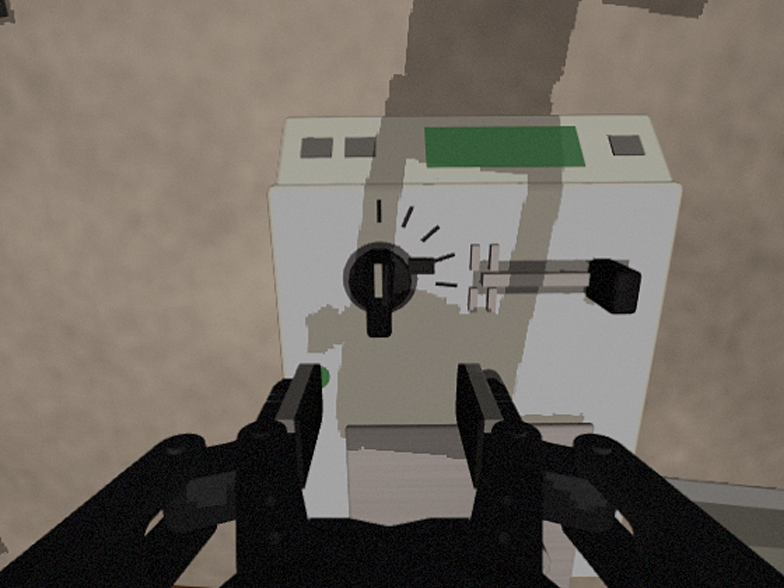

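The knob bar is upright at home, with the white line from (378,265) to (378,297). The ticks are at (379,211), (407,217), (430,233), (445,257) and (446,284). The lock grip is at its slot's right end.

Run:
```python
from h import *
import pickle
from scipy.optimize import least_squares
s,(im,K,D,T)=pickle.load(open("w3.pkl","rb"))
def W(p,B):
    c,s=np.cos(p[2]),np.sin(p[2]);B=np.array(B,float);return np.c_[p[0]+c*B[:,0]-s*B[:,1],p[1]+s*B[:,0]+c*B[:,1],B[:,2]]
B=[]
for k in range(5): a=np.radians(24*k); B.append((-.1-.043*np.cos(a),-.06+.043*np.sin(a),.065))
B+=[(-.1,-.06,.075),(-.16,-.13,.065),(-.16,.13,.065)]
uv=np.array([(379,211),(407,217),(430,233),(445,257),(446,284),(380,277),(270,186),(681,184)])/1.4
for n in(6,8):
    f=lambda p:(proj(W(p,B[:n]),K,D,T)-uv[:n]).ravel()
    p=least_squares(f,[.686,.079,.089],loss="soft_l1").x
    M=toolT(s)
    h=np.arctan2(M[1,0],M[0,0])
    print(p,f(p).reshape(-1,2).round(1).tolist())
    print("knob",W(p,[(-.1,-.06,.095)]),"rel",M[:3,:3].T@(W(p,[(-.1,-.06,.095)])[0]-M[:3,3]),"turn",h-(p[2]+np.pi/2))
    print("white line px", proj(W(p,[(-.12,-.06,.115),(-.1,-.06,.115)]),K,D,T)*1.4)
    q=ray(np.array([(378,265),(378,297)])/1.4,K,D,T,.115);print("line",q,np.degrees(np.arctan2(*(q[1]-q[0])[1::-1])))
```

```text
[0.69048913 0.08357627 0.09223864] [[0.1, -0.3], [0.3, -0.5], [0.2, -0.0], [-0.8, -0.0], [0.0, -0.1], [-0.0, 3.4]]
knob [[0.5964407  0.01462054 0.095     ]] rel [-5.30915895e-03  2.81374771e-01  1.75693772e-04] turn -0.009424990219057738
white line px [[378.15710683 265.30081378]
 [378.75943852 301.37863285]]
line [[0.57637035 0.01268342 0.115     ]
 [0.59400086 0.0140232  0.115     ]] 4.345673160982452
[0.69119908 0.08269842 0.08437428] [[0.3, -0.1], [0.5, -0.1], [0.3, 0.4], [-0.9, 0.5], [-0.2, 0.4], [-0.2, 3.6], [-4.1, -2.2], [5.4, -0.7]]
knob [[0.59661127 0.01448444 0.095     ]] rel [-5.45890107e-03  2.81374266e-01  1.69717174e-05] turn -0.0015606356292319212
white line px [[378.1734389  265.59264431]
 [378.48460284 301.65807743]]
line [[0.57637035 0.01268342 0.115     ]
 [0.59400086 0.0140232  0.115     ]] 4.345673160982452
```

{"op": "jog_arm", "data": {"xyz": [[-0.0053,0,0],[0,0.035,0],[0,0.035,0],[0,0.035,0],[0,0.018,0],[0,0,0]], "turn": [-0.003,0,0,0,0,0], "jaw": [0.55,0.55,0.55,0.55,0.55,0.55]}}

```text
clock: 7.5
position: [0.595, 0.0151, 0.2489]
ee_rot: [-1.157, -1.267, 1.278]
force: [-1.3, -0.1, -0.2]
gripper_width: 0.0467
```

{"op": "jog_arm", "data": {"xyz": [[0,0,0],[0,0,0],[0,0,0],[0,0,0],[0,0,0],[0,0,0]], "turn": [0,0,0,0,0,0], "jaw": [0,0,0,0,0,0], "grip_force": 60}}

```text
clock: 8.0
position: [0.5984, 0.0142, 0.2559]
ee_rot: [-1.17, -1.276, 1.271]
force: [2.5, 0.9, 5.4]
gripper_width: 0.0132
```

```bash
cat > st.py <<'E'
from h import *
s=bot.sense();M=toolT(s);m=np.array(s["moment"])
print("t",s["clock"],"F",s["force"].round(1),"M",m.round(3),"pos",s["position"].round(4),"heading",np.arctan2(M[1,0],M[0,0]).round(4),"w",s["gripper_width"],"q6",s["joints"][5].round(3),"tau6",s["effort"][5].round(3))
E
python3 st.py
```

```text
t 8.0 F [2.5 0.9 5.4] M [ 0.27  -0.105  0.127] pos [0.5984 0.0142 0.2559] heading 1.658 w 0.013228615257490278 q6 -1.705 tau6 0.093
```

{"op": "jog_arm", "data": {"xyz": [[0,0,0],[0,0,0],[0,0,0],[0,0,0],[0,0,0],[0,0,0],[0,0,0],[0,0,0]], "turn": [0.06,0.06,0.06,0.06,0.06,0.06,0.059,0], "jaw": [0,0,0,0,0,0,0,0]}}

```text
clock: 8.67
position: [0.5982, 0.0128, 0.2559]
ee_rot: [-1.353, -0.962, 0.959]
force: [0.2, -4.7, 6.1]
gripper_width: 0.0133
```

```bash
python3 st.py
```

```text
t 8.6667 F [ 0.2 -4.7  6.1] M [-0.501 -0.005  0.081] pos [0.5982 0.0128 0.2559] heading 1.2369 w 0.013308516169867265 q6 -1.284 tau6 0.661
```

{"op": "jog_arm", "data": {"xyz": [[0,0,0],[0,0,0],[0,0,0]], "turn": [0.055,0.05,0], "jaw": [0,0,0]}}

```text
clock: 8.92
position: [0.5981, 0.0126, 0.2559]
ee_rot: [-1.39, -0.882, 0.88]
force: [-0.9, -4.4, 5.9]
gripper_width: 0.0132
```

```bash
python3 st.py
```

```text
t 8.9167 F [-0.9 -4.4  5.9] M [-0.698  0.033  0.193] pos [0.5981 0.0126 0.2559] heading 1.1326 w 0.013228331614554022 q6 -1.179 tau6 0.641
```

{"op": "jog_arm", "data": {"xyz": [[0,0,0],[0,0,0],[0,0,0],[0,0,0],[0,0,0]], "turn": [0.055,0.05,0.055,0.05,0], "jaw": [0,0,0,0,0]}}

```text
clock: 9.33
position: [0.5978, 0.0119, 0.2559]
ee_rot: [-1.453, -0.721, 0.72]
force: [-1.0, -7.0, 6.7]
gripper_width: 0.0131
```

```bash
python3 st.py
```

```text
t 9.3333 F [-1.  -7.   6.7] M [-1.037  0.213  0.027] pos [0.5978 0.0119 0.2559] heading 0.9225 w 0.013132097727822692 q6 -0.969 tau6 0.537
```

{"op": "jog_arm", "data": {"xyz": [[0,0,0],[0,0,0],[0,0,0]], "turn": [0.055,0.05,0], "jaw": [0,0,0]}}

```text
clock: 9.58
position: [0.5976, 0.0117, 0.2559]
ee_rot: [-1.48, -0.639, 0.64]
force: [-1.5, -8.8, 8.1]
gripper_width: 0.0132
```

```bash
python3 st.py
```

```text
t 9.5833 F [-1.5 -8.8  8.1] M [-1.228  0.324  0.12 ] pos [0.5976 0.0117 0.2559] heading 0.8178 w 0.01319380399121585 q6 -0.864 tau6 0.608
```

{"op": "jog_arm", "data": {"xyz": [[0,0,0],[0,0,0],[0,0,0]], "turn": [0.055,0.05,0], "jaw": [0,0,0]}}

```text
clock: 9.83
position: [0.5974, 0.0115, 0.2559]
ee_rot: [-1.503, -0.558, 0.559]
force: [-2.4, -9.0, 7.8]
gripper_width: 0.0129
```

```bash
python3 st.py
```

```text
t 9.8333 F [-2.4 -9.   7.8] M [-1.358  0.321  0.234] pos [0.5974 0.0115 0.2559] heading 0.7131 w 0.012934867967254893 q6 -0.76 tau6 0.669
```

{"op": "jog_arm", "data": {"xyz": [[0,0,0],[0,0,0],[0,0,0],[0,0,0],[0,0,0]], "turn": [0.055,0.05,0.055,0.05,0], "jaw": [0,0,0,0,0]}}

```text
clock: 10.25
position: [0.5968, 0.0111, 0.2559]
ee_rot: [-1.541, -0.393, 0.396]
force: [-3.8, -11.1, 11.4]
gripper_width: 0.0132
```

```bash
python3 st.py
python3 - <<'E'
from h import *
import pickle
s=bot.sense();w=cam("wrist");pickle.dump((s,w),open("w4.pkl","wb"));save("w4",w[0])
E
```

```text
t 10.25 F [ -3.8 -11.1  11.4] M [-1.576  0.6    0.098] pos [0.5968 0.0111 0.2559] heading 0.5029 w 0.013197561539196972 q6 -0.549 tau6 0.56
```

View pics/w4.png

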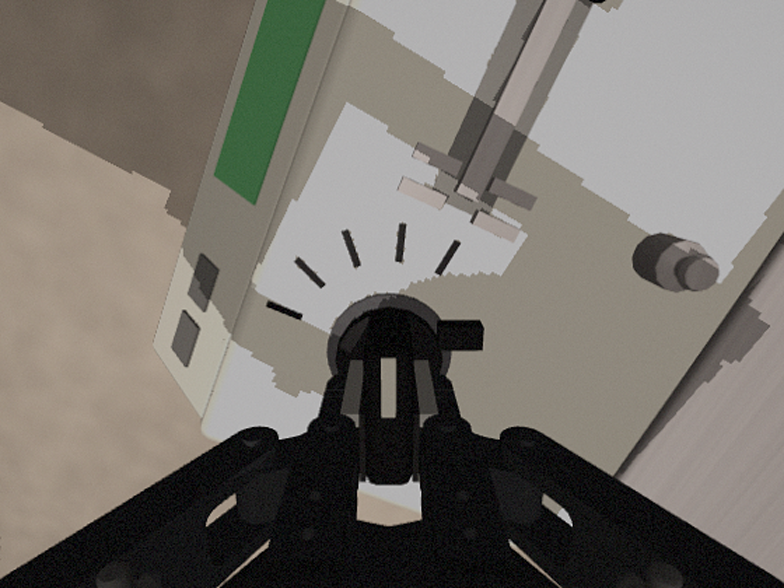

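The white line is between the 2nd and 3rd ticks, close to the 3rd at (400,243). The moment has gone 0.08, 0.19, 0.03, 0.12, 0.23, 0.10, which fits two stops passed and a quarter spacing left before the third.

{"op": "jog_arm", "data": {"xyz": [[0,0,0],[0,0,0],[0,0,0],[0,0,0],[0,0,0],[0,0,0]], "turn": [0.04,0.04,0.022,0,0,0], "jaw": [0,0,0,0,0,0]}}

```text
clock: 10.8
position: [0.5966, 0.0109, 0.2558]
ee_rot: [-1.554, -0.315, 0.318]
force: [-4.3, -11.6, 10.0]
gripper_width: 0.013
```

```bash
python3 st.py
python3 - <<'E'
from h import *
import pickle
s=bot.sense();w=cam("wrist");pickle.dump((s,w),open("w5.pkl","wb"));save("w5",w[0])
E
```

```text
t 10.8 F [ -4.3 -11.6  10. ] M [-1.686  0.718  0.143] pos [0.5966 0.0109 0.2558] heading 0.4032 w 0.01304939762830072 q6 -0.449 tau6 0.159
```

View pics/w5.png

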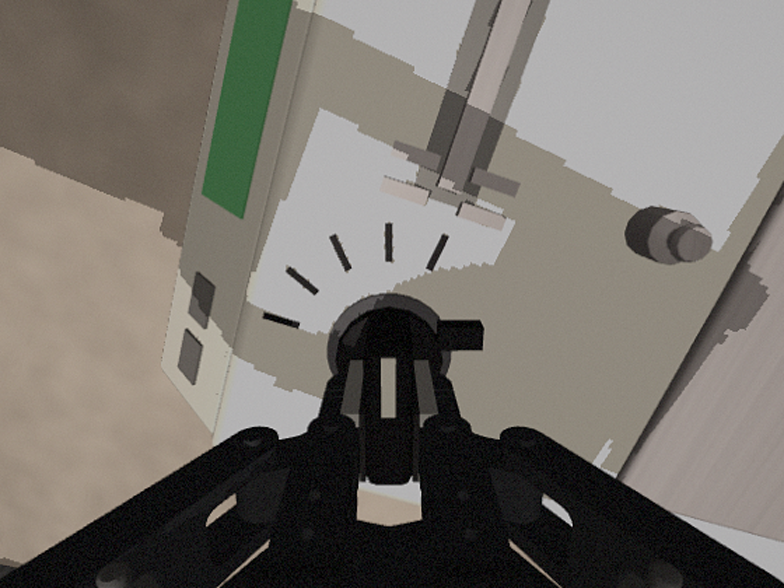

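The white line at x=389 is now in line with the third tick at (389,243), and the turn measures 1.255 rad. Before handing in, I'll check the lock and the other objects from above.

```bash
python3 - <<'E'
from h import *
import pickle
p=[.6905,.0836,.090];c,sn=np.cos(p[2]),np.sin(p[2])
def W(b): return [p[0]+c*b[0]-sn*b[1],p[1]+sn*b[0]+c*b[1],b[2]]
s,(im,K,D,T)=pickle.load(open("w3.pkl","rb"));o=cv2.resize(im,None,fx=3,fy=3)[480:720,900:1440].copy()
for k,col in((.045,(255,0,0)),(.040,(0,255,0))):
    for z in(.065,.105):
        P=[W((-.1+dx,.035+k+dy,z)) for dx,dy in((-.013,-.008),(-.013,.008),(.013,.008),(.013,-.008))]
        cv2.polylines(o,[(proj(P,K,D,T)*3-[900,480]).round().astype(np.int32)],True,col,1)
t=cam("top")[0];t=cv2.resize(t,None,fx=1.4,fy=1.4)[140:480,150:690]
cv2.imwrite("pics/chk.png",np.vstack([o,t])[:,:,::-1])
E
python3 st.py
```

```text
t 10.9 F [ -5.1 -11.4  11. ] M [-1.685  0.724  0.198] pos [0.5966 0.0109 0.2559] heading 0.4033 w 0.01335432458540212 q6 -0.449 tau6 0.157
```

View pics/chk.png

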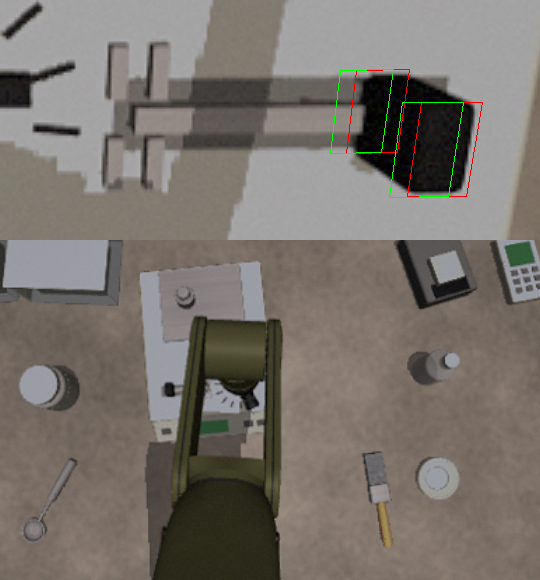

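The grip outline fits lock ≈ 0.045: its foot is on or past the red outline, and its top is between the 0.040 and 0.045 outlines. The other objects are where they stood.

```bash
python3 -c "
from rig import bot
bot.finish_job()"
```

```text
the job is handed in; nothing more can be done
```

The job is handed in. The transport lock is at its end stop, and the gripper is still holding the check-weight knob on the third click stop.

- **Lock:** I pushed the grip away from the knob with the shut fingers until it stopped. Pressing on raised the force steadily to 24 N while the grip hardly moved. The close-up fits about 45 mm of travel, though the grip's top alone read between 40 and 45 mm. I rely on the force for the end stop.
- **Knob:** I pinched the bar at 60 N and turned it 1.255 rad clockwise; the third stop is at 1.257. The turning moment peaked and dropped as expected after the first and second stops. It was rising again on the third, at about 0.14–0.20 N m. In the last wrist picture the white line was in line with the third tick.
- **Side load:** The gripper felt a steady 11–12 N sideways and about 10 N upwards while holding, probably because the grasp is slightly off the knob's axis. It is well below the limits.
- **Other things:** The last pictures show the weights, jar, bottle, dish, brush and spoon where they stood. The clock read 10.9 s at the last check, against the 48 s limit.

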